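# Lock the loading arm of a calibration fixture with its long pin

### The job

Press the raised loading arm of the blue calibration fixture right down into its fork. Then take the red-handled lock pin from its grey rack and thread it, nose first from the yellow lug's side, through the yellow lug, the eye of the arm and the far lug, until its flange sits against the yellow lug, and let go. Do not disturb the other things on the bench.

Things in the scene. Friction and masses are not known exactly. Their poses are not given: they have to be found in the camera images.
- fixture: Calibration fixture fixed to the bench: blue base plate 250 x 110 x 12 mm (local y -55 to +55 mm). Origin on the bench under the centre of the fork; z up. The line through the pin holes is parallel to its y axis, at x = 0, z = 60 mm; the pin goes in along +y. Hinge of the loading arm at x = +140 mm, z = 60 mm, axis along y. Nothing but the base plate stands on the entry side of the fork.
- entry_hole (a point): Centre of the hole's mouth on the outer face of the yellow lug, at fixture y = -40 mm, z = 60 mm. The lug is 15 mm thick (y -40 to -25 mm), 44 mm wide, top at z = 82 mm. All holes are plain round through holes 16 mm across.
- far_hole (a point): Centre of the hole on the outer face of the far, bare metal lug, at fixture y = +40 mm, z = 60 mm; this lug spans y = +25 to +40 mm, same size and hole as the yellow one.
- loading_arm (a joint): Angle (rad) of the loading arm about its hinge: 0 = fully down against its stop, with its eye in line with the fork's holes; grows as the eye end rises, at most 1.1. Starts raised by 0.4 to 0.75. A stiff friction hinge: the arm stays where it is left and goes down when its red pad is pressed with 5 to 10 N.
- press_pad (a point): Centre of the red pad on top of the loading arm, where it is pressed down; 100 mm from the hinge towards the eye. The arm is an aluminium bar 24 mm wide and 20 mm thick, its top flush with the top of the eye; with the arm down the pad is at fixture x = +40 mm, y = 0, z = 81 mm.
- eye_hole (a point): Centre of the 16 mm hole in the eye of the loading arm, 140 mm from the hinge; the eye is a block 40 x 40 mm and 24 mm thick along the hole. With the arm down it is at fixture x = 0, y = 0 (block from y = -12 to +12 mm), z = 60 mm, top at 80 mm.
- rack: Grey plastic rack, fixed, 90 x 180 mm, 63 mm high, floor 8 mm thick; stands at different places. Origin under the pin's shank, 34 mm ahead of its flange; the pin lies along its y axis, nose to +y. The nose end lies in an open-topped notch (84 to 96 mm ahead of the flange face), the handle in an open-topped trough whose walls reach 4 mm above it, so only the shank can be gripped there. The pin lifts straight up.
- pin: The lock pin, 158 mm long, 0.12 to 0.22 kg; origin on its axis at the flange's front face, x axis along it from handle to nose. Bare steel shank 13 mm in diameter, 110 mm long, its last 12 mm tapering to 5 mm at the nose; dark flange 26 mm in diameter, 8 mm thick; red handle 18 mm in diameter, 40 mm long, behind the flange. It starts lying level in the rack, axis 50 mm above the bench.
- pin_shank (a point): Point on the axis of the pin close to its balance point, 34 mm ahead of the flange's front face: the place to grip it in the rack.
- pin_handle (a point): Middle of the red handle on the pin's axis, 28 mm behind the flange's front face: the place to hold the pin for the last part of the push, when the fingers on the shank would meet the yellow lug.
- pin_flange (a point): Centre of the front face of the pin's flange (the face towards the nose), on the axis. Home when it touches the yellow lug, at fixture y = -40 mm.
- pin_nose (a point): Tip of the pin's nose, on the axis, 110 mm ahead of the flange face.
- gauge: Bystander: loose yellow round digital gauge, 94 mm across, 35 mm high, with a short brass stem; origin at its underside. Leave it alone.
- wrench: Bystander: loose wrench 200 mm long. Leave it alone.
- screwdriver: Bystander: loose screwdriver 190 mm long. Leave it alone.
- socket_a: Bystander: loose steel drive socket, 32 mm across, 40 mm high. Leave it alone.
- socket_b: Bystander: loose steel drive socket, 26 mm across, 26 mm high. Leave it alone.
- cleaner: Bystander: loose white bottle 56 mm across, 130 mm high. Leave it alone.
Mind the look-alikes: they are no part of the job. There is more than one size of the pin; the job needs the middle-sized.

How it is judged:
On the way, in this order (a step that is already met when the one before it is completed fails the run):
1. the loading arm is pressed right down (value of joint loading_arm below 0.03 rad), for 0.2 s.
2. the pin's nose has come through the yellow lug into the eye of the lowered arm (value of joint loading_arm below 0.04 rad and y of pin_nose in the frame of fixture above 0 m and angle between the x axis of pin_nose and the y axis of fixture, either way round below 0.12 rad and distance between pin_nose and eye_hole below 0.04 m), for 0.1 s.
At the end, for the whole second after the job is handed in: The arm is down (within 0.04 rad) and the pin lies at rest through all three holes, its flange within 4 mm of the yellow lug, its nose out beyond the far lug within 6 mm of the holes' line, released (value of joint loading_arm below 0.04 rad and y of pin_flange in the frame of fixture between -0.044 and -0.036 m and y of pin_nose in the frame of fixture above 0.06 m and x of pin_nose in the frame of fixture between -0.006 and 0.006 m and z of pin_nose in the frame of fixture between 0.054 and 0.066 m and angle between the x axis of pin_nose and the y axis of fixture, either way round below 0.08 rad and linear speed of pin below 0.02 m/s); the robot touches nothing.
It fails at once if a bystander is pushed more than 30 mm (distance of any of gauge, wrench, screwdriver, socket_a, socket_b, cleaner from where it was at the start of the episode above 0.03 m).
It also fails if it takes over 72 s, if anything falls off the work surface, if the arm or the gripper's body presses on something with over 40 N, if the wrist force passes 120 N, or if a joint passes its speed limit or range.

### The arm

A 6-joint arm with a two-finger parallel gripper is mounted at the origin on the work surface. World frame = base frame: x ahead of the robot, y to its left, z up, the work surface at z = 0. Lengths are in m, angles in rad, forces in N, time in s.
With the tool pointing down it reaches from about 0.275 to 0.75 m from the base axis. Payload 10.2 kg.
Tool frame: the origin (TCP) lies where the fingers leave the gripper's body, on its centre line; the fingertips stand 64 mm ahead of it and the grasp point (between the pads) lies 45 mm ahead of it (arm.grip_depth is the distance from the TCP to the grasp point, in m); z points along the fingers, y is the line along which they close (so a half turn about z gives the same grasp; the last joint's range is limited). The gripper opens to 88 mm and grips with 3 to 60 N. Pads are 18 mm wide; open, the fingers measure 123 mm over their backs; the gripper's body (75 mm by 187 mm) begins 45 mm behind the grasp point.
Start: joints at [-0.223, 0.313, 1.498, -0, 1.331, -0.223], TCP at [0.525, -0, 0.303] pointing down, gripper open.
Joint ranges: [-2.94, 2.94], [-0.97, 2.17], [0.19, 2.56], [-1.23, 4.37], [0.02, 3.11], [-2.88, 2.88]. Speed limits (rad/s): [2.39, 2.39, 3.01, 3.14, 3.14, 3.14].

### API

Orientations are given as [roll, pitch, yaw] about the fixed x, y, z axes, in that order (R = Rz(yaw) Ry(pitch) Rx(roll)).
In Python, from cell import arm, camera, workorder gives the robot as it stands.
- The arm moves only by the shell command python3 -m jog 'ROWS' [FORCE]. ROWS is JSON, one flat list of numbers, 7 for each row, row after row: the shift along the tool's x, y, z in cm, then the turn, a rotation vector about the tool's x, y, z in degrees, then the finger opening in cm, from 0 to 8.81. A call has 1 to 8 rows; each row shifts and turns the commanded pose from where the row before left it, along the tool's axes as they then stand; what a row does not reach is not made up. A row lasts 1/12 s, in which the tool goes at most 41.7 mm and 7.16 degrees, less where a joint would pass 70% of its speed; a pose out of reach is approached as far as the arm can. A call is refused whole if a number of a shift passes 4.17 or a number of a turn 7.16, either way. A call with a gripper value outside its range is refused whole. The fingers move at their own pace and stop on an object; FORCE is the grip in N (left out, the last holds). Time passes only in rows, so rows that do not move let the fingers close. It gives the time, the measured TCP pose, the force, the opening and the grip force at its end, in the units of the state.
- arm.get_obs(): the state, without advancing time (a new reading comes with each control period).
- camera(name): name is "scene" or "side" or "wrist"; returns a dict with "pixels" (480x640x3 uint8, red, green, blue), "intrinsics" (3x3 intrinsics, pixels), "k1" (the pictures are not rectified: a ray, as slopes to the right and down, at radius r is drawn at 1 + k1 r^2 times it, then the intrinsics apply), "rvec" (rotation vector, rad) and "tvec" (3), from world to camera coordinates, as OpenCV has them; the wrist camera has in their place "mount" (4x4, takes a point from camera to tool coordinates, whose origin is the TCP and whose axes are the flange's). Camera axes: x right, y down, z forward; pixel columns grow to the right and rows downward; lengths in m; the calibration is good to about 2 mm. A picture is of the moment at which its call begins: read the wrist's pose just before it. There is no depth.
- workorder.sign_off(): hands the job in; it is judged then, once.
The state is a dict: "t": time; "qpos": joint angles; "joint_vel": joint speeds; "tau": joint torques, N m; "position": TCP position; "tool_rot": TCP orientation; "ft_force": force on the tool from outside, world axes, zero at the start; "moment": the same for the moment, N m; "grip_width": opening from 0.0 (shut) to 1.0 (fully open); "grasp_force": force on a finger pad.
Only numpy, scipy, OpenCV 4.12 (cv2) and the standard library are available. Lean on these libraries where they do the work, as an engineer would, in place of code of your own. Each camera call takes 0.05 s, during which the arm holds its last target. There are 200 camera calls.

## Working session

There is one attempt and no reset: what is moved stays moved. The work goes in short steps, Python scripts to look and compute and a shell command to move; the robot and the scene stay as the last step left them, time stands still between calls to the robot, and variables do not carry over. Pictures are saved under pics/ and viewed, at most 13 in all, crops included, and the job is handed in when it is done.

```bash
ls; mkdir -p pics; cat > h.py <<'E'
import numpy as np, cv2
from cell import arm, camera, workorder
from scipy.spatial.transform import Rotation as Rn
def grab(n,save=None):
    o=arm.get_obs(); c=camera(n); c=dict(c); K=np.array(c['intrinsics'],float)
    if n=='wrist':
        M=np.array(c['mount']); T=np.eye(4); T[:3,:3]=Rn.from_euler('xyz',o['tool_rot']).as_matrix(); T[:3,3]=o['position']
        W=T@M; c['R']=W[:3,:3]; c['C']=W[:3,3]
    else:
        R=cv2.Rodrigues(np.array(c['rvec'],float))[0]; c['R']=R.T; c['C']=-R.T@np.array(c['tvec'],float).ravel()
    c['K']=K
    c['bgr']=np.ascontiguousarray(c['pixels'][:,:,::-1])
    if save: cv2.imwrite('pics/'+save,c['bgr'])
    return c
def ray(c,uv):
    d=np.array([c['k1'],0,0,0,0],float)
    p=cv2.undistortPoints(np.array([[uv]],float),c['K'],d).ravel()
    v=c['R']@np.array([p[0],p[1],1]); return c['C'],v/np.linalg.norm(v)
def plane(c,uv,z):
    C,v=ray(c,uv); return C+v*(z-C[2])/v[2]
def tri(*cu):
    A=np.zeros((3,3));b=np.zeros(3);rs=[]
    for c,uv in cu:
        C,v=ray(c,uv);P=np.eye(3)-np.outer(v,v);A+=P;b+=P@C;rs.append((C,v))
    X=np.linalg.solve(A,b); return X,[np.linalg.norm(np.cross(X-C,v)) for C,v in rs]
def proj(c,X):
    Rw=c['R'].T; r=cv2.Rodrigues(Rw)[0]
    return cv2.projectPoints(np.array([X],float),r,-Rw@c['C'],c['K'],np.array([c['k1'],0,0,0,0],float))[0].ravel()
E
python3 - <<'E'
from h import *
for n in ('scene','side','wrist'):
    c=grab(n,n+'0.png'); print(n,c['C'].round(3),c['R'][:,2].round(2),c['K'][0,0],c['k1'])
print(arm.get_obs())
E
```

```text
pics
scene [ 1.369 -0.644  1.363] [-0.49  0.38 -0.78] 579.8230117971124 0.048962038616894646
side [ 0.025 -0.76   0.883] [ 0.43  0.62 -0.65] 544.4845903881957 0.014634728276960593
wrist [0.525 0.076 0.385] [-0.   -0.29 -0.96] 388.87241190897345 -0.03958379800798561
{'t': 0.15, 'qpos': array([-2.23418771e-01,  3.13328315e-01,  1.49817355e+00,  1.29672718e-05,
        1.33103623e+00, -2.23416773e-01]), 'joint_vel': array([-2.04803209e-04, -8.99626320e-04, -1.71993099e-03, -1.57511668e-04,
        1.76715323e-03, -9.14504350e-05]), 'tau': array([ 1.56247002e-03, -4.02303922e+01, -2.52316958e+01,  6.93405792e-02,
        3.44249513e-02, -9.17278635e-05]), 'position': array([5.24896579e-01, 3.85331794e-06, 3.02322527e-01]), 'tool_rot': array([-3.14067350e+00, -2.21755085e-04,  1.57079114e+00]), 'ft_force': array([-0.62087925,  0.07895387, -0.45588289]), 'moment': array([ 0.00662088, -0.00944689, -0.00152164]), 'grasp_force': 0.0, 'grip_width': 0.9982148820495245}
```

View pics/scene0.png

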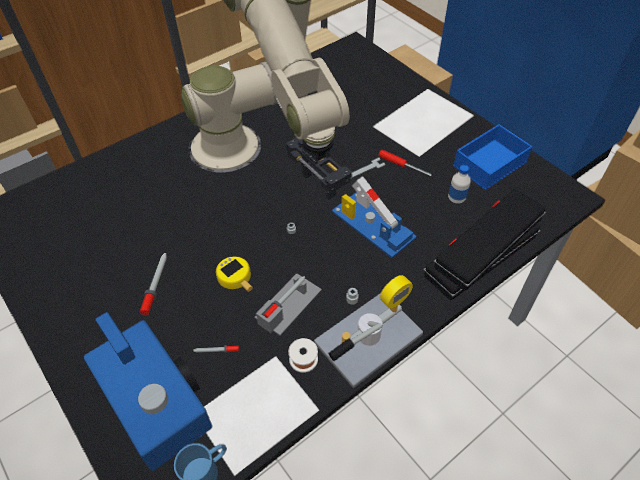

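View pics/side0.png

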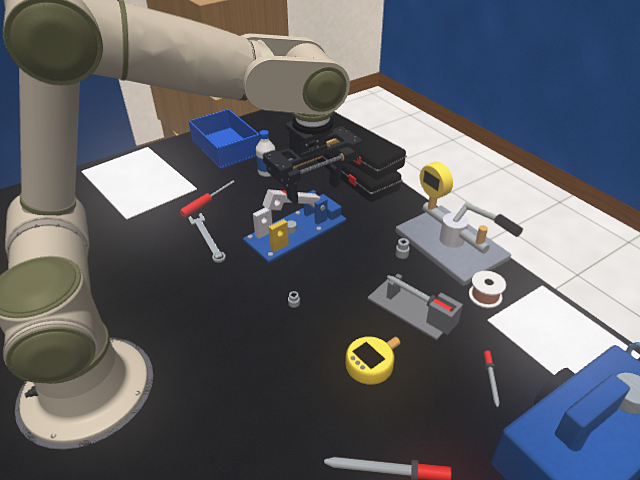

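Scene: the fixture is at about (372,215), with the yellow lug at (348,205) and the raised arm at (375,200). The rack is at (288,302). Pin candidates by scene pixel are the rack pin (285,300), a big loose one (155,285) and a small loose one (215,350). By the text I want the middle-sized one in the rack. Side view: fixture (290,225), rack (415,300). Next is a close crop to check.

```bash
python3 - <<'E'
import cv2, numpy as np
s=cv2.imread('pics/scene0.png'); d=cv2.imread('pics/side0.png')
def cr(i,x,y,w=100,h=75): return cv2.resize(i[y:y+h,x:x+w],(400,300),interpolation=cv2.INTER_CUBIC)
cv2.imwrite('pics/crop1.png',np.vstack([np.hstack([cr(s,325,180),cr(d,240,185,108,81)]),np.hstack([cr(s,240,265),cr(d,365,265)])]))
E
```

```text
(no output)
```

View pics/crop1.png

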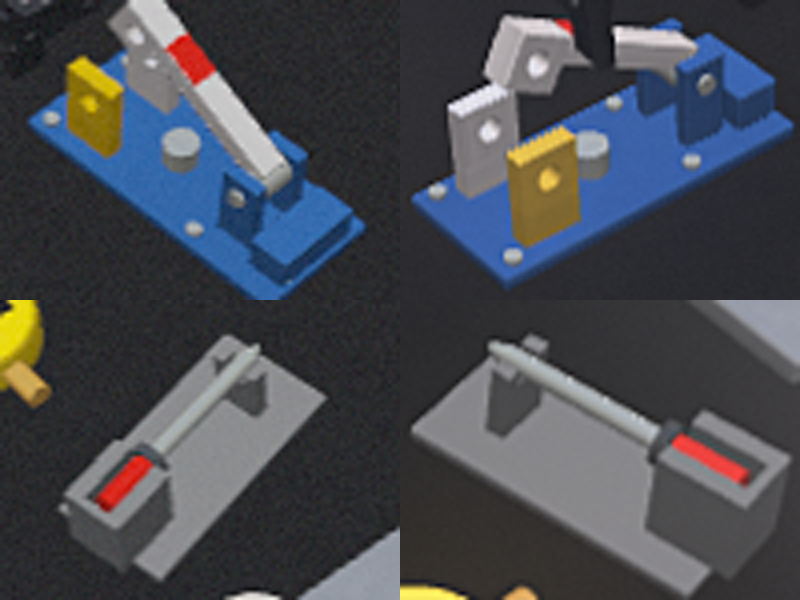

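The crop confirms the rack pin: red handle in the trough, dark flange, steel shank. The fixture's holes and hinge are visible in both views. Now I'll triangulate.

```bash
python3 - <<'E'
from h import *
s=grab('scene');d=grab('side')
P={'yellow':((347.5,205.75),(280.3,233.6)),'far':((362.5,195.5),(264.05,220.7)),'hinge':((384.2,229.5),(322.7,207.7)),
'handle':((271.25,310),(443,304.8)),'nose':((304.2,277),(388.8,276.5)),'flange':((278.75,303.75),(430.5,299))}
X={}
for k,(a,b) in P.items():
    X[k],e=tri((s,a),(d,b)); print(k,X[k].round(4),np.round(e,4))
v=X['far']-X['yellow'];print('y axis',np.linalg.norm(v),np.degrees(np.arctan2(v[1],v[0])))
v=X['hinge']-X['yellow'];print('xaxis',v)
v=X['nose']-X['handle'];print('pin',np.linalg.norm(v),np.degrees(np.arctan2(v[1],v[0])))
for n,a in (('gaugeS',(233,272)),('sock1',(291,228)),('sock2',(352,296)),('wr',(367,170)),('cleaner',(459,188))): print(n,plane(s,a,0.02).round(3))
pad=ray(s,(372.5,194.5)); print('pad z',[plane(s,(372.5,194.5),z).round(3) for z in (.1,.12,.14)])
E
```

```text
yellow [0.506  0.1234 0.0542] [0.0013 0.0013]
far [0.5001 0.1888 0.0521] [0.0002 0.0002]
hinge [0.6446 0.1462 0.0574] [0.0011 0.0011]
handle [ 0.6613 -0.2656  0.055 ] [0.0017 0.0017]
nose [ 0.6281 -0.1327  0.0484] [0.0016 0.0016]
flange [ 0.655  -0.2369  0.0502] [0.0009 0.0009]
y axis 0.06564173849983738 95.16189860442113
xaxis [0.1385669  0.02274375 0.00323092]
pin 0.1371637908776697 103.99091439060747
gaugeS [ 0.473 -0.267  0.02 ]
sock1 [ 0.446 -0.044  0.02 ]
sock2 [ 0.742 -0.056  0.02 ]
wr [0.403 0.293 0.02 ]
cleaner [0.644 0.467 0.02 ]
pad z [array([0.547, 0.184, 0.1  ]), array([0.56 , 0.171, 0.12 ]), array([0.573, 0.158, 0.14 ])]
```

View pics/wrist0.png

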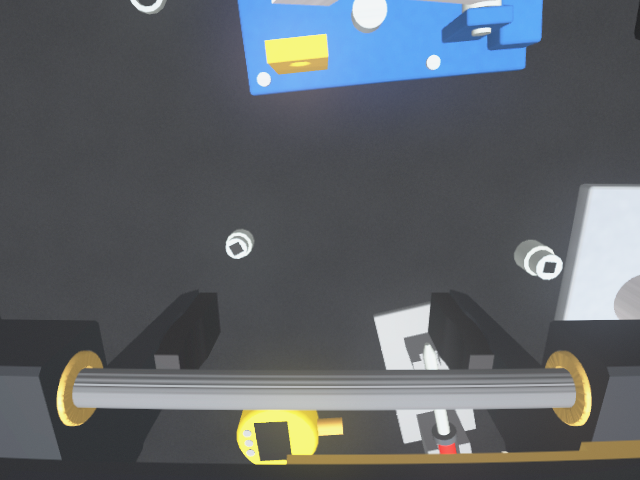

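The wrist view shows the yellow lug top at about (297,48), the base plate's near edge from (252,94) to (525,68), and socket_a at (239,243). The pin nose is at (431,350). I'll get yaw and x from the plate edge, the lug's top and the bolts.

```bash
python3 - <<'E'
from h import *
w=grab('wrist')
b=w['bgr'];hsv=cv2.cvtColor(b,cv2.COLOR_BGR2HSV)
blue=cv2.inRange(hsv,(100,120,60),(125,255,255)); 
pts=[]
for u in range(265,515,5):
    r=np.where(blue[:150,u])[0]
    if len(r): pts.append(plane(w,(u,r.max()+.5),.009)[:2])
pts=np.array(pts);f=cv2.fitLine(pts.astype(np.float32),cv2.DIST_HUBER,0,1e-4,1e-4).ravel();print('edge yaw',np.degrees(np.arctan(f[1]/f[0])),f)
for q in ((252,94),(525,68)): print(plane(w,q,.012).round(4))
yel=cv2.inRange(hsv,(20,100,170),(35,255,255));yel[150:]=0
c=max(cv2.findContours(yel,0,2)[0],key=cv2.contourArea);box=cv2.minAreaRect(c);print(box)
for q in cv2.boxPoints(box): print(q,plane(w,q,.082).round(4))
print('bolts',plane(w,(263.5,79),.014),plane(w,(433.5,62),.014))
E
```

```text
edge yaw 5.315738 [0.9956993  0.0926441  0.54766583 0.10816285]
[0.4596 0.1005 0.012 ]
[0.7049 0.1238 0.012 ]
((296.5555114746094, 54.35120391845703), (34.55224609375, 60.97246170043945), 83.8844985961914)
[264.40228  40.42119] [0.4824 0.132  0.082 ]
[325.02777   33.925606] [0.5255 0.1361 0.082 ]
[328.70874  68.28122] [0.5281 0.1134 0.082 ]
[268.08325  74.7768 ] [0.4842 0.1091 0.082 ]
bolts [0.47080682 0.11302629 0.014     ] [0.62133918 0.1273652  0.014     ]
```

```bash
python3 -m jog '[4.1,0.55,1,0,0,0,0, 4.1,0.55,1,0,0,0,0, 4.1,0.55,1,0,0,0,0, 4.05,0.55,1,0,0,0,0, 0,0,0,0,0,-5.3,0, 0,0,0,0,0,0,0, 0,0,0,0,0,0,0, 0,0,0,0,0,0,0]' 20; python3 - <<'E'
from h import *
s=grab('scene','scene1.png');w=grab('wrist','wrist1.png')
a=s['bgr'][140:260,300:440];cv2.imwrite('pics/crop2.png',np.hstack([cv2.resize(a,(400,343)),cv2.resize(w['bgr'],(400,343))]))
print(arm.get_obs())
E
```

```text
t: 0.97
position: [0.5468, 0.1596, 0.2638]
tool_rot: [3.141, 0.0, 1.66]
ft_force: [0.4, -0.7, -0.3]
grip_width: 0.416
grasp_force: 0.0
{'t': 1.0667, 'qpos': array([ 7.81509454e-02,  4.41233301e-01,  1.41784667e+00, -8.35605408e-05,
        1.28181683e+00, -1.13417159e-02]), 'joint_vel': array([ 0.00281857,  0.00046869, -0.00039164, -0.00061295,  0.00062563,
       -0.00459328]), 'tau': array([ 2.98528858e-01, -4.54185605e+01, -2.47622931e+01,  7.95079954e-02,
        1.54386048e-02,  1.48742320e-02]), 'position': array([0.54679048, 0.15946069, 0.26388801]), 'tool_rot': array([3.14089776e+00, 8.79990632e-05, 1.66031274e+00]), 'ft_force': array([-0.86657125,  0.25562252,  0.46661334]), 'moment': array([0.04293805, 0.02131422, 0.02823583]), 'grasp_force': 0.0, 'grip_width': 0.32919878962624216}
```

View pics/crop2.png

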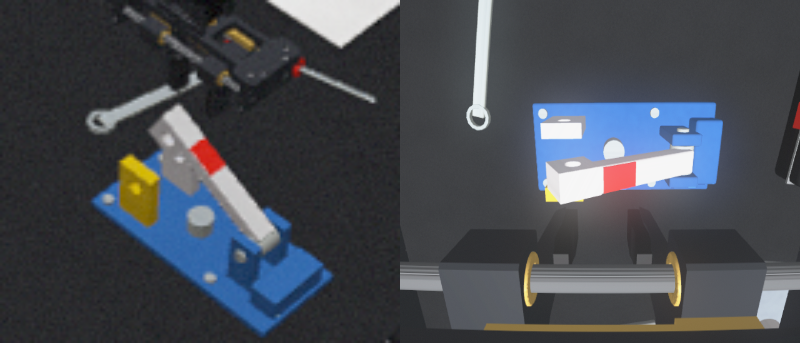

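The arm is raised and its red pad is at wrist (620/2,178). The fingers are above the arm and still closing. Next I'll finish closing, centre, and start down.

```bash
python3 -m jog '[0.4,0,0,0,0,0,0, 0,0,0,0,0,0,0, 0,0,1,0,0,0,0, 0,0,1.5,0,0,0,0, 0,0,1.5,0,0,0,0, 0,0,1.5,0,0,0,0, 0,0,1.5,0,0,0,0, 0,0,1,0,0,0,0]'; python3 -m jog '[0,0,0.7,0,0,0,0, 0,0,0.7,0,0,0,0, 0,0,0.7,0,0,0,0, 0,0,0.7,0,0,0,0, 0,0,0,0,0,0,0]'
```

```text
t: 1.73
position: [0.5458, 0.1644, 0.1818]
tool_rot: [-3.14, -0.0, 1.663]
ft_force: [-1.5, 0.0, 4.0]
grip_width: 0.002
grasp_force: 1.8
t: 2.15
position: [0.546, 0.1645, 0.1541]
tool_rot: [-3.14, -0.0, 1.663]
ft_force: [0.6, -0.5, -0.5]
grip_width: 0.003
grasp_force: 0.0
```

```bash
python3 -m jog '[0,0,0.4,0,0,0,0, 0,0,0.4,0,0,0,0, 0,0,0.2,0,0,0,0, 0,0,0.1,0,0,0,0]'; python3 -m jog '[0,0,0.1,0,0,0,0, 0,0,0,0,0,0,0, 0,0,0,0,0,0,0, 0,0,0,0,0,0,0]'
```

```text
t: 2.48
position: [0.546, 0.1645, 0.1444]
tool_rot: [-3.141, 0.0, 1.663]
ft_force: [-7.8, -0.2, 13.3]
grip_width: 0.003
grasp_force: 6.6
t: 2.82
position: [0.546, 0.1645, 0.1443]
tool_rot: [-3.141, 0.0, 1.663]
ft_force: [-6.5, -2.2, 11.8]
grip_width: 0.004
grasp_force: 5.9
```

```bash
python3 -m jog '[0,0,0.2,0,0,0,0, 0,0,0,0,0,0,0, 0,0,0,0,0,0,0, 0,0,0,0,0,0,0]'; python3 -m jog '[0,0,-2,0,0,0,0, 0,0,-3,0,0,0,4, -2,0,-3,0,0,0,8.8, -4,0,-3,0,0,0,8.8, -4,0,0,0,0,0,8.8,0,0,0,0,0,0,8.8]'; python3 - <<'E'
from h import *
d=grab('side','side1.png');s=grab('scene','scene2.png');w=grab('wrist','wrist2.png');o=arm.get_obs();print(o['position'],o['tool_rot'])
a=d['bgr'][185:266,240:348];e=s['bgr'][180:255,325:425]
cv2.imwrite('pics/crop3.png',np.vstack([np.hstack([cv2.resize(a,(400,300),interpolation=2),cv2.resize(e,(400,300),interpolation=2)]),np.hstack([cv2.resize(w['bgr'],(400,300)),np.zeros((300,400,3),np.uint8)])]))
E
```

```text
t: 3.15
position: [0.546, 0.1645, 0.1442]
tool_rot: [3.141, 0.0, 1.664]
ft_force: [-15.5, -2.8, 29.1]
grip_width: 0.003
grasp_force: 14.3
t: 3.65
position: [0.556, 0.0665, 0.2478]
tool_rot: [3.138, 0.002, 1.659]
ft_force: [-0.7, -0.5, -0.5]
grip_width: 0.361
grasp_force: 0.0
[0.55481803 0.07162781 0.24599627] [-3.14122135e+00 -3.68550751e-04  1.66245858e+00]
```

View pics/crop3.png

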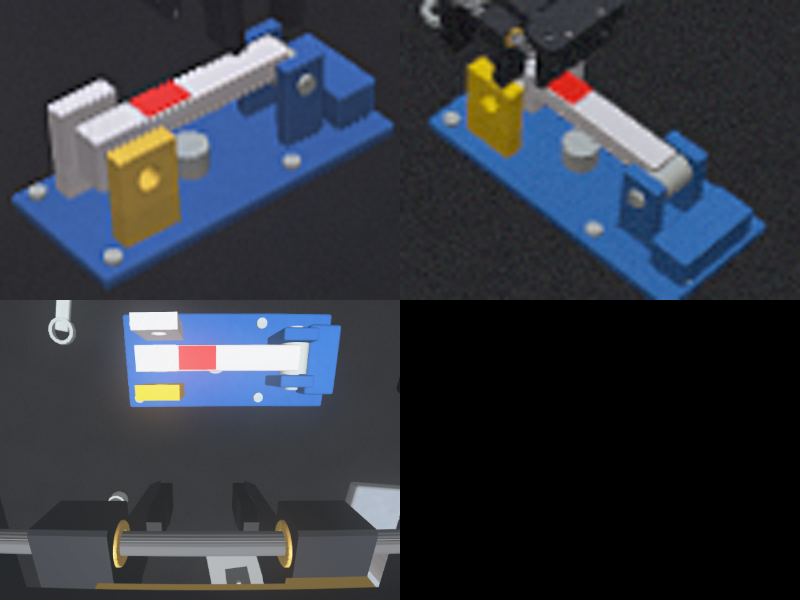

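The arm is down between the lugs: in the wrist view the red pad is at (316,573→92·1.6) and the yellow top is at about (253,149). I'll refine the fixture pose from these blobs, plus the holes in the side view.

```bash
cat > fx.py <<'E'
from h import *
w=grab('wrist');hsv=cv2.cvtColor(w['bgr'],cv2.COLOR_BGR2HSV)
def blob(m,z,roi):
    k=np.zeros_like(m);x0,y0,x1,y1=roi;k[y0:y1,x0:x1]=m[y0:y1,x0:x1]
    c=max(cv2.findContours(k,0,2)[0],key=cv2.contourArea);b=cv2.minAreaRect(c)
    B=np.array([plane(w,q,z) for q in cv2.boxPoints(b)]);return b,B
red=cv2.inRange(hsv,(0,150,120),(8,255,255))|cv2.inRange(hsv,(172,150,120),(180,255,255))
yel=cv2.inRange(hsv,(20,100,150),(35,255,255))
ex=np.array([.9957,.0932]);ey=np.array([-.0932,.9957])
for n,m,z in (('pad',red,.081),('yellow',yel,.082)):
    b,B=blob(m,z,(180,0,380,180));c=B.mean(0)[:2]
    print(n,np.round(b[0],1),np.round(b[1],1),'ctr',c.round(4),'fix ex,ey',(c@ex).round(4),(c@ey).round(4),'corners',[((q[:2]@ex).round(4),(q[:2]@ey).round(4)) for q in B])
blue=cv2.inRange(hsv,(100,120,60),(125,255,255))
P=[];Q=[]
for u in range(215,505,5):
    r=np.where(blue[:200,u])[0]
    if len(r): P.append(plane(w,(u,r.max()+.5),.009)[:2]);Q.append(plane(w,(u,r.min()-.5),.012)[:2])
for L in (P,Q):
    f=cv2.fitLine(np.array(L,np.float32),cv2.DIST_HUBER,0,1e-4,1e-4).ravel();print('edge yaw',np.degrees(np.arctan(f[1]/f[0])).round(2),'ey',(f[2:]@ey).round(4))
E
python3 fx.py
```

```text
Traceback (most recent call last):
  File "fx.py", line 11, in <module>
    b,B=blob(m,z,(180,0,380,180));c=B.mean(0)[:2]
        ~~~~^^^^^^^^^^^^^^^^^^^^^
  File "fx.py", line 5, in blob
    c=max(cv2.findContours(k,0,2)[0],key=cv2.contourArea);b=cv2.minAreaRect(c)
ValueError: max() iterable argument is empty
```

```bash
python3 - <<'E'
from h import *
w=cv2.imread('pics/wrist2.png');c=grab('wrist','wrist3.png')['bgr'];h=cv2.cvtColor(w,cv2.COLOR_BGR2HSV)
print(h[92,316],h[148,250],np.abs(w.astype(int)-c).mean(),c[92,316])
E
sed -i 's/(0,150,120),(8/(0,120,90),(12/; s/(172,150,120)/(168,120,90)/' fx.py; python3 fx.py
```

```text
[  0 134 247] [ 28 148 246] 5.790842013888889 [117 115 247]
pad [316.5  95.5] [37. 59.] ctr [0.5415 0.163 ] fix ex,ey 0.5544 0.1118 corners [(np.float64(0.5369), np.float64(0.1224)), (np.float64(0.5719), np.float64(0.1223)), (np.float64(0.5722), np.float64(0.1013)), (np.float64(0.5364), np.float64(0.1013))]
yellow [253. 150.] [26. 72.] ctr [0.5051 0.1276] fix ex,ey 0.5148 0.0799 corners [(np.float64(0.493), np.float64(0.0879)), (np.float64(0.5374), np.float64(0.0878)), (np.float64(0.537), np.float64(0.072)), (np.float64(0.4918), np.float64(0.0721))]
edge yaw 5.37 ey 0.0571
edge yaw 11.81 ey 0.1633
```

```bash
python3 -m jog '[-4.1,0.8,0,0,0,0,8.8,-4.1,0.8,0,0,0,0,8.8,-4.1,0.8,0,0,0,0,8.8,-4.1,0.8,0,0,0,0,8.8,-4.1,0.8,0,0,0,0,8.8,-4.1,0.8,0,0,0,0,8.8,-4.1,0.8,0,0,0,0,8.8,-4.1,0.8,0,0,0,0,8.8]' ; python3 -m jog '[-3,0.7,0,0,0,0,8.8,0,0,0,0,0,-4.4,8.8,0,0,0,0,0,-4.3,8.8,0,0,0,0,0,0,8.8,0,0,0,0,0,0,8.8]';python3 - <<'E'
from h import *
w=grab('wrist','wrist4.png');o=arm.get_obs();print(o['position'],o['tool_rot'])
E
```

```text
t: 4.62
position: [0.6493, -0.2491, 0.246]
tool_rot: [-3.141, -0.0, 1.665]
ft_force: [1.0, 0.3, -0.2]
grip_width: 0.996
grasp_force: 0.0
t: 5.03
position: [0.6588, -0.2765, 0.246]
tool_rot: [-3.141, -0.0, 1.814]
ft_force: [-0.1, 0.3, -0.2]
grip_width: 0.998
grasp_force: 0.0
[ 0.65872623 -0.27651023  0.24629366] [-3.14139837e+00 -2.31551992e-04  1.81413033e+00]
```

View pics/wrist4.png

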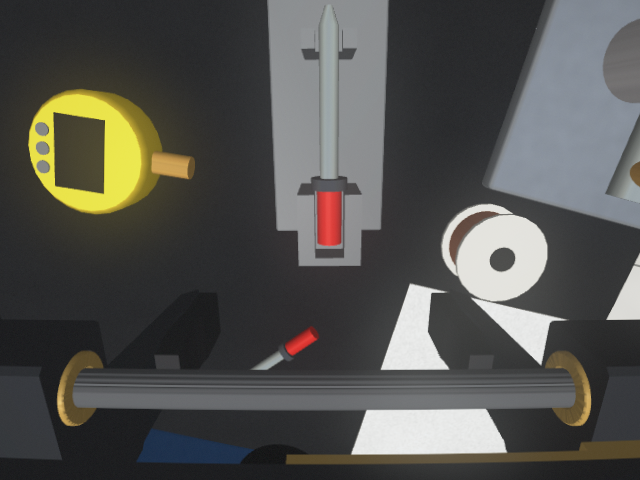

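The pin in its rack runs straight up the picture: nose (328,5), flange front (329,179), handle end (329,245). I'll fit its axis, then check height from a second place.

```bash
cat > pin.py <<'E'
from h import *
o=arm.get_obs();w=grab('wrist')
np.savez('v_%.2f.npz'%o['t'],C=w['C'],R=w['R'],K=w['K'],k1=w['k1'],bgr=w['bgr'])
g=cv2.cvtColor(w['bgr'],cv2.COLOR_BGR2GRAY)
pn,pf,ph=[plane(w,q,.05) for q in ((328,5),(329,179),(329,245))]
print('nose',pn.round(4),'flange',pf.round(4),'len',np.linalg.norm(pn-pf).round(4),'handle',np.linalg.norm(ph-pf).round(4))
v=pn-pf;print('yaw',np.degrees(np.arctan2(v[1],v[0])).round(2),'tool',np.degrees(o['tool_rot'][2]).round(2))
S=pf+v/np.linalg.norm(v)*.034;D=S-o['position'];T=Rn.from_euler('xyz',o['tool_rot']).as_matrix()
print('shank',S.round(4),'tool delta cm',(T.T@D*100).round(2))
for r in (80,120,150):
    print(r,''.join('%d '%x for x in g[r,312:346]))
E
python3 pin.py
```

```text
nose [ 0.6253 -0.1318  0.05  ] flange [ 0.6532 -0.2399  0.05  ] len 0.1116 handle 0.0495
yaw 104.46 tool 103.94
shank [ 0.6447 -0.2069  0.05  ] tool delta cm [ 7.09  0.32 19.63]
80 144 144 143 145 143 145 144 116 127 142 150 158 164 164 163 162 162 162 164 165 165 165 159 150 140 126 118 141 143 142 143 143 144 143 
120 146 146 146 146 146 145 145 126 129 141 151 158 163 165 163 162 162 163 164 165 164 164 157 146 135 119 116 139 144 144 145 143 144 144 
150 147 147 148 147 147 147 146 135 126 140 151 157 164 165 164 163 164 164 166 165 164 162 156 142 130 115 125 142 144 143 144 143 144 143
```

```bash
python3 -m jog '[3.5,0.3,4,0,0,-0.5,8.8,0,0,0,0,0,0,8.8,0,0,0,0,0,0,8.8]'; python3 pin.py >/dev/null; python3 - <<'E'
from h import *
import glob
V=[]
for f in sorted(glob.glob('v_*.npz')):
    z=dict(np.load(f));z['k1']=float(z['k1']);hsv=cv2.cvtColor(z['bgr'],cv2.COLOR_BGR2HSV)
    m=cv2.inRange(hsv,(0,120,70),(12,255,255))|cv2.inRange(hsv,(168,120,70),(180,255,255));m[340:]=0
    c=max(cv2.findContours(m,0,2)[0],key=cv2.contourArea);x,y,w,h=cv2.boundingRect(c)
    # flange/handle step and handle rear end along the axis
    print(f,x,y,w,h); V.append((z,(x+w/2,y),(x+w/2,y+h)))
for i in (1,2): print(tri(*[(v[0],v[i]) for v in V]))
o=arm.get_obs();print(o['position'],o['tool_rot'])
E
```

```text
t: 5.38
position: [0.6537, -0.2487, 0.2137]
tool_rot: [-3.139, -0.003, 1.825]
ft_force: [1.2, 0.3, -0.1]
grip_width: 1.0
grasp_force: 0.0
v_5.08.npz 317 191 24 55
v_5.38.npz 315 245 26 57
(array([ 0.6548461 , -0.24616996,  0.06245647]), [np.float64(0.00022919670594264086), np.float64(0.00022919670594259643)])
(array([ 0.66494859, -0.28534949,  0.06042255]), [np.float64(0.00042559002760789497), np.float64(0.000425590027607881)])
[ 0.65433479 -0.24998177  0.21571988] [3.14144814e+00 3.85901147e-04 1.82400176e+00]
```

```bash
python3 -m jog '[2.3,0.1,1.5,0,0,0,8.8,2.2,0,2.5,0,0,0,8.8,0,0,2.5,0,0,0,8.8,0,0,2.5,0,0,0,8.8,0,0,2,0,0,0,8.8,0,0,1,0,0,0,8.8,0,0,0,0,0,0,8.8]'
```

```text
t: 6.02
position: [0.6438, -0.2071, 0.0941]
tool_rot: [-3.141, -0.001, 1.823]
ft_force: [-0.4, 0.2, -0.5]
grip_width: 1.002
grasp_force: 0.0
```

```bash
python3 -m jog '[0,0,0,0,0,0,4,0,0,0,0,0,0,0,0,0,0,0,0,0,0,0,0,0,0,0,0,0,0,0,0,0,0,0,0,0,0,0,0,0,0,0,0,0,0,0,0,0,0]' 45;python3 -m jog '[0,0,0,0,0,0,0,0,0,0,0,0,0,0,0,0,0,0,0,0,0,0,0,0,0,0,0,0]'
```

```text
t: 6.6
position: [0.6438, -0.2066, 0.0954]
tool_rot: [3.141, 0.0, 1.824]
ft_force: [0.1, 0.5, -0.6]
grip_width: 0.497
grasp_force: 0.0
t: 6.93
position: [0.6437, -0.2066, 0.0951]
tool_rot: [-3.142, -0.0, 1.824]
ft_force: [1.0, -0.7, 0.8]
grip_width: 0.191
grasp_force: 0.0
```

```bash
python3 -m jog '[0,0,0,0,0,0,0,0,0,0,0,0,0,0,0,0,0,0,0,0,0,0,0,0,0,0,0,0]'; python3 -m jog '[0,0,-1,0,0,0,0,0,0,-2,0,0,0,0,0,0,-3,0,0,0,0,0,0,-3,0,0,0,0,0,0,-3,0,0,0,0,0,0,0,0,0,0,0]'; python3 - <<'E'
from h import *
w=grab('wrist','wrist6.png');o=arm.get_obs();print(o['position'],o['tool_rot'],o['grip_width'],o['grasp_force'])
E
```

```text
t: 7.27
position: [0.6438, -0.2065, 0.0951]
tool_rot: [3.141, -0.0, 1.824]
ft_force: [1.0, -0.5, 0.3]
grip_width: 0.13
grasp_force: 43.7
t: 7.77
position: [0.6451, -0.2072, 0.2226]
tool_rot: [3.134, 0.007, 1.824]
ft_force: [1.1, -1.0, -0.4]
grip_width: 0.129
grasp_force: 43.9
[ 0.64440257 -0.20686989  0.21897239] [3.13705749 0.00419325 1.82395244] 0.12964283031515947 43.91422945599082
```

View pics/wrist6.png

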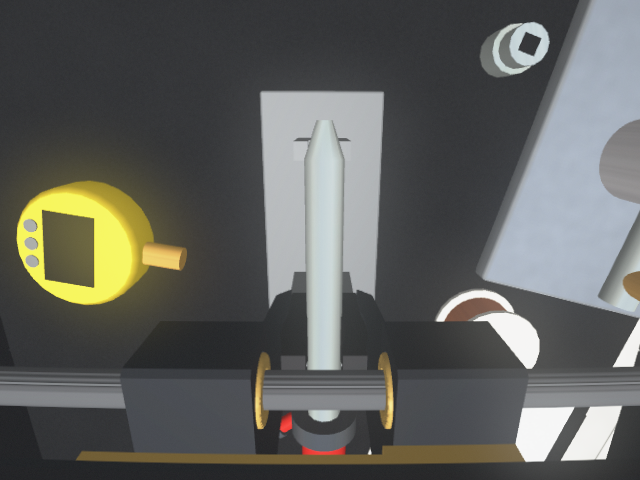

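Pin held squarely, nose at (324,121). Now to the pre-insertion place in front of the yellow lug, still high.

```bash
python3 -m jog '[3.6,-1,0,0,0,0,0,3.6,-1,0,0,0,0,0,3.6,-1,0,0,0,0,0,3.6,-1,0,0,0,0,0,3.6,-1,0,0,0,0,0,3.6,-1,0,0,0,0,0,3.5,-0.9,0,0,0,0,0,0,0,0,0,0,4.6,0]'; python3 -m jog '[0,0,2.5,0,0,4.5,0,0,0,2.5,0,0,0,0,0,0,2.5,0,0,0,0,0,0,0,0,0,0,0,0,0,0,0,0,0,0]'; cat > pose.py <<'E'
from h import *
o=arm.get_obs();T=Rn.from_euler('xyz',o['tool_rot']).as_matrix()
yaw=np.radians(5.35);ex=np.array([np.cos(yaw),np.sin(yaw),0]);ey=np.array([-np.sin(yaw),np.cos(yaw),0]);O=np.array([.5020,.1595,0])
G=o['position']+T[:,2]*.045
f=lambda p:np.round([(p-O)@ex*1000,(p-O)@ey*1000,p[2]*1000],1)
print('t',o['t'],'grasp fix mm',f(G),'tool x yaw err deg',(np.degrees(o['tool_rot'][2])-95.35).round(2),'rot',o['tool_rot'],'F',o['ft_force'].round(1))
E
cat pose.py > look.py; cat >> look.py <<'E'
import sys
s=grab('scene','s_%s.png'%sys.argv[1]);d=grab('side','d_%s.png'%sys.argv[1]);w=grab('wrist','w_%s.png'%sys.argv[1])
q=f(G); N=G+T[:,0]*.076;F=G-T[:,0]*.034
for n,c in (('s',s),('d',d),('w',w)): print(n,'nose',proj(c,N).round(1),'grasp',proj(c,G).round(1),'hole',proj(c,O-.04*ey+[0,0,.06]).round(1))
def cr(c,p,h=45):
    u,v=[int(x) for x in proj(c,p)];u=min(max(u,60),580);return cv2.resize(c['bgr'][v-h:v+h,u-60:u+60],(400,300),interpolation=2),(u-60,v-h)
a,ao=cr(s,N);b,bo=cr(d,N);print('crop origins',ao,bo,'scale',400/120)
cv2.imwrite('pics/c_%s.png'%sys.argv[1],np.vstack([np.hstack([a,b]),np.hstack([cv2.resize(w['bgr'],(400,300)),np.zeros((300,400,3),np.uint8)])]))
E
python3 look.py a
```

```text
t: 8.48
position: [0.5106, 0.0237, 0.2139]
tool_rot: [-3.137, -0.003, 1.748]
ft_force: [-0.1, 0.2, -0.7]
grip_width: 0.126
grasp_force: 43.9
t: 8.9
position: [0.5133, 0.0193, 0.1392]
tool_rot: [-3.138, -0.001, 1.665]
ft_force: [-0.6, 0.1, -1.6]
grip_width: 0.128
grasp_force: 43.9
t 8.9 grasp fix mm [  -1.9 -140.6   94.2] tool x yaw err deg 0.05 rot [-3.13803648e+00 -1.04621463e-03  1.66503499e+00] F [-0.6  0.1 -1.6]
s nose [340.3 201.6] grasp [321.5 215.3] hole [346.4 205.4]
d nose [285.4 226.3] grasp [306.  242.7] hole [280.5 232.2]
w nose [319.9 120.8] grasp [320.5 332.3] hole [325.8  54.9]
crop origins (280, 156) (225, 181) scale 3.3333333333333335
```

View pics/c_a.png

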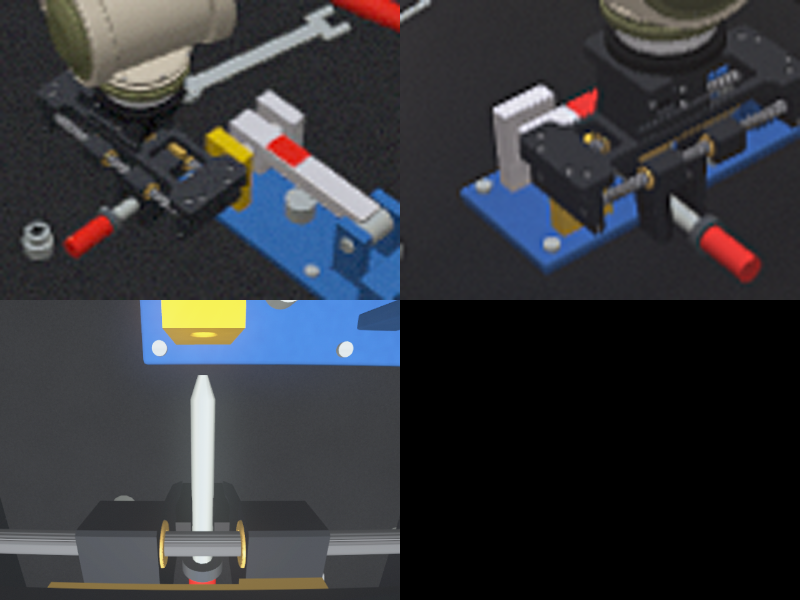

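The wrist view shows the nose at (325,121) and the hole mouth at (326,56), nearly in line. The side view shows the handle end at (330,261). I'll compute lateral offset, yaw and pitch of the pin.

```bash
cat > lat.py <<'E'
from pose import *
w=grab('wrist');g=cv2.GaussianBlur(cv2.cvtColor(w['bgr'],cv2.COLOR_BGR2GRAY),(3,3),0)
out=[]
for r in range(int(__import__('sys').argv[1]),330,15):
    x=np.where(g[r,280:370]>150)[0]
    if len(x)<5: continue
    u=280+(x.min()+x.max())/2
    C,v=ray(w,(u,r));Ct=T.T@(C-o['position']);vt=T.T@v;p=Ct+vt*(.045-Ct[2])/vt[2]
    out.append((r,u,len(x),p[0]*1000,p[1]*1000,*f(o['position']+T@p)[:2]))
print(np.round(out,1))
E
python3 lat.py 125; python3 - <<'E'
from pose import *
s=grab('scene');d=grab('side')
for n,a,b in (('handle end',(302.5,229.5),(330,261.4)),('flange',(280+113/3.333,156+212/3.333),(225+307/3.333,181+222/3.333))):
    X,e=tri((s,a),(d,b));print(n,f(X),np.round(e,4))
print('scene', proj(s,G-.082*T[:,0]),'side',proj(d,G-.082*T[:,0]))
E
```

```text
t 9.05 grasp fix mm [  -0.5 -141.    96.4] tool x yaw err deg 0.05 rot [3.13965871e+00 5.44722222e-04 1.66501888e+00] F [-0.1  0.3 -1.6]
[[ 1.250e+02  3.245e+02  1.800e+01  7.510e+01  1.000e-01 -4.000e-01
  -6.590e+01]
 [ 1.400e+02  3.240e+02  2.700e+01  7.050e+01 -0.000e+00 -5.000e-01
  -7.050e+01]
 [ 1.550e+02  3.245e+02  3.600e+01  6.580e+01  1.000e-01 -4.000e-01
  -7.520e+01]
 [ 1.700e+02  3.245e+02  3.800e+01  6.100e+01  1.000e-01 -4.000e-01
  -8.000e+01]
 [ 1.850e+02  3.240e+02  3.700e+01  5.610e+01 -0.000e+00 -5.000e-01
  -8.490e+01]
 [ 2.000e+02  3.240e+02  3.700e+01  5.110e+01 -0.000e+00 -5.000e-01
  -8.990e+01]
 [ 2.150e+02  3.240e+02  3.700e+01  4.600e+01 -0.000e+00 -5.000e-01
  -9.500e+01]
 [ 2.300e+02  3.240e+02  3.700e+01  4.080e+01 -0.000e+00 -5.000e-01
  -1.002e+02]
 [ 2.450e+02  3.235e+02  3.600e+01  3.550e+01 -2.000e-01 -7.000e-01
  -1.056e+02]
 [ 2.600e+02  3.235e+02  3.600e+01  3.000e+01 -2.000e-01 -7.000e-01
  -1.110e+02]
 [ 2.750e+02  3.240e+02  3.500e+01  2.440e+01 -0.000e+00 -5.000e-01
  -1.166e+02]
 [ 2.900e+02  3.235e+02  3.400e+01  1.860e+01 -2.000e-01 -7.000e-01
  -1.224e+02]
 [ 3.050e+02  3.235e+02  3.400e+01  1.270e+01 -2.000e-01 -7.000e-01
  -1.283e+02]
 [ 3.200e+02  3.235e+02  3.200e+01  6.700e+00 -2.000e-01 -7.000e-01
  -1.344e+02]]
t 9.1 grasp fix mm [  -0.5 -141.    96.4] tool x yaw err deg 0.05 rot [3.13954108e+00 5.84072146e-04 1.66500258e+00] F [ 0.5  0.9 -1.3]
handle end [-1.000e-01 -2.178e+02  9.340e+01] [0.0026 0.0026]
flange [   0.9 -174.1  102.3] [0.0019 0.0019]
scene [300.58342343 230.55984442] side [330.67168545 260.79196689]
```

```bash
python3 -m jog '[0,0.05,1.8,0,0,0,0,0,0,1.3,0,0,0,0,0,0,0.5,0,0,0,0,0,0,0,0,0,0,0,0,0,0,0,0,0,0]'; python3 lat.py 125 | head -3; python3 - <<'E'
from pose import *
w=grab('wrist','wrist7.png')
print(proj(w,O-.04*ey+[0,0,.06]))
cv2.imwrite('pics/c7.png',cv2.resize(w['bgr'][0:150,220:420],(800,600),interpolation=2))
E
```

```text
t: 9.62
position: [0.5148, 0.0191, 0.1047]
tool_rot: [3.141, 0.0, 1.665]
ft_force: [-0.8, -0.1, -2.2]
grip_width: 0.126
grasp_force: 43.9
t 9.6167 grasp fix mm [  -0.3 -140.9   59.7] tool x yaw err deg 0.05 rot [3.14104298e+00 1.55380836e-04 1.66501933e+00] F [-0.8 -0.1 -2.2]
[[ 1.250e+02  3.240e+02  1.900e+01  7.510e+01 -0.000e+00 -4.000e-01
  -6.580e+01]
t 9.6667 grasp fix mm [-1.00e-01 -1.41e+02  6.00e+01] tool x yaw err deg 0.05 rot [3.14040374e+00 3.48301045e-04 1.66510007e+00] F [ 0.4 -0.4 -1.7]
[324.77927717  35.16654386]
```

View pics/c7.png

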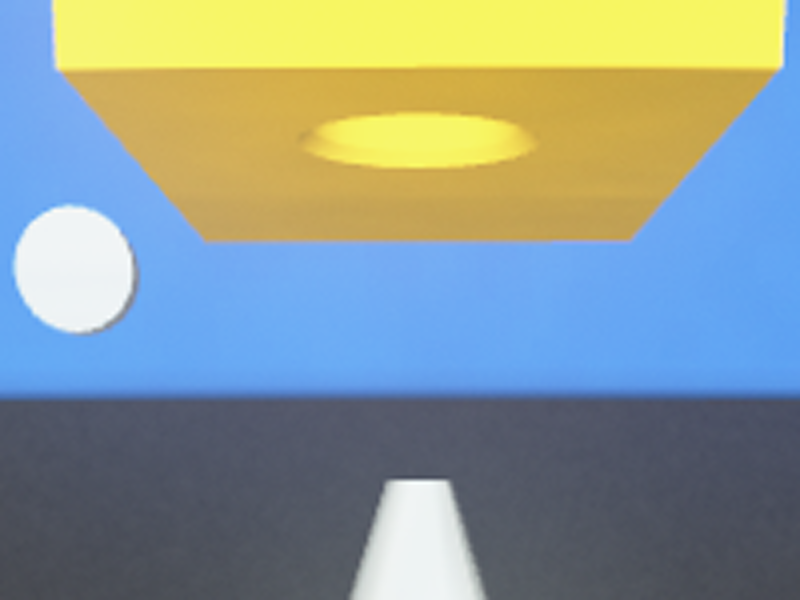

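Hole centre (324.5,35) and nose (324.5,120) are in line. Inserting slowly and watching the force.

```bash
python3 -m jog '[1,0,0,0,0,0,0,1,0,0,0,0,0,0,1,0,0,0,0,0,0,0.7,0,0,0,0,0,0,0.7,0,0,0,0,0,0,0,0,0,0,0,0,0]'; python3 pose.py;  python3 -m jog '[0.7,0,0,0,0,0,0,0.7,0,0,0,0,0,0,0.7,0,0,0,0,0,0,0,0,0,0,0,0,0]'; python3 pose.py
```

```text
t: 10.22
position: [0.5102, 0.0645, 0.1042]
tool_rot: [-3.141, -0.0, 1.667]
ft_force: [0.3, 0.1, -2.4]
grip_width: 0.129
grasp_force: 43.9
t 10.2167 grasp fix mm [ -0.7 -95.3  59.2] tool x yaw err deg 0.14 rot [-3.14145085e+00 -2.06976184e-04  1.66662215e+00] F [ 0.3  0.1 -2.4]
t: 10.55
position: [0.5082, 0.0851, 0.1041]
tool_rot: [-3.141, -0.0, 1.666]
ft_force: [0.6, 0.9, -1.7]
grip_width: 0.128
grasp_force: 43.9
t 10.55 grasp fix mm [ -0.7 -74.7  59.1] tool x yaw err deg 0.1 rot [-3.14140483e+00 -2.35256788e-04  1.66593953e+00] F [ 0.6  0.9 -1.7]
```

```bash
python3 -m jog '[0.6,0.06,-0.08,0,0,0,0,0.6,0,0,0,0,0,0,0.6,0,0,0,0,0,0,0.2,0,0,0,0,0,0,0,0,0,0,0,0,0,0,0,0,0,0,0,0]'; python3 pose.py
```

```text
t: 11.05
position: [0.5072, 0.104, 0.1049]
tool_rot: [-3.142, 0.0, 1.665]
ft_force: [0.3, -0.5, -2.2]
grip_width: 0.131
grasp_force: 43.9
t 11.05 grasp fix mm [ -0.  -55.8  59.9] tool x yaw err deg 0.07 rot [-3.14155600e+00  7.43458186e-05  1.66533203e+00] F [ 0.3 -0.5 -2.2]
```

```bash
python3 -m jog '[0,0,0,0,0,0,5,0,0,0,0,0,0,5,0,0,0,0,0,0,5,0,0,0,0,0,0,5,0,0,0,0,0,0,5,0,0,0,0,0,0,5]'; python3 -m jog '[-1.5,0,0,0,0,0,5,-1.5,0,0,0,0,0,5,-1.5,0,0,0,0,0,5,-1.5,0,0.4,0,0,0,5,-0.2,0,0,0,0,0,5,0,0,0,0,0,0,5]'; python3 look.py b
```

```text
t: 11.55
position: [0.5072, 0.1038, 0.105]
tool_rot: [3.141, 0.0, 1.665]
ft_force: [0.6, -0.1, 0.1]
grip_width: 0.551
grasp_force: 0.0
t: 12.05
position: [0.513, 0.0418, 0.1009]
tool_rot: [-3.141, -0.0, 1.664]
ft_force: [-0.0, -0.5, -0.1]
grip_width: 0.567
grasp_force: 0.0
t 12.05 grasp fix mm [  -0.  -118.2   55.9] tool x yaw err deg -0.03 rot [-3.14128145e+00 -1.27246842e-04  1.66372896e+00] F [-0.  -0.5 -0.1]
s nose [345.8 206.7] grasp [327.5 220.1] hole [346.4 205.4]
d nose [281.2 234. ] grasp [301.  250.1] hole [280.5 232.2]
w nose [324.3 125.1] grasp [324.  337.9] hole [324.2 117.6]
crop origins (285, 161) (221, 188) scale 3.3333333333333335
```

View pics/c_b.png

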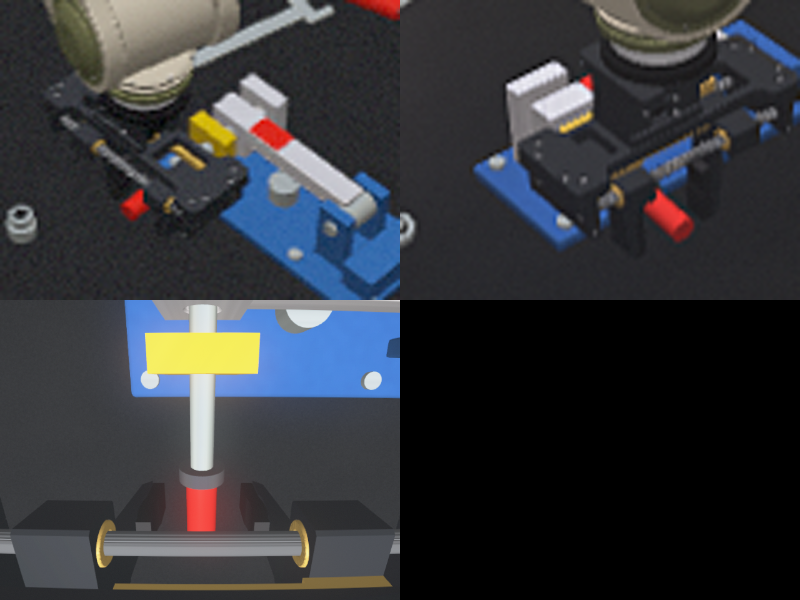

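The pin is threaded through the yellow lug into the eye, and the handle lies between the fingers (wrist (322,335)). Gripping the handle.

```bash
python3 -m jog '[0,0,0,0,0,0,0,0,0,0,0,0,0,0,0,0,0,0,0,0,0,0,0,0,0,0,0,0,0,0,0,0,0,0,0,0,0,0,0,0,0,0,0,0,0,0,0,0,0]' 30; python3 pose.py
```

```text
t: 12.78
position: [0.513, 0.0422, 0.1009]
tool_rot: [-3.142, -0.0, 1.665]
ft_force: [-0.4, 1.1, 0.2]
grip_width: 0.193
grasp_force: 30.0
t 12.7833 grasp fix mm [   0.  -117.8   55.9] tool x yaw err deg 0.05 rot [-3.14158083e+00 -1.37203054e-04  1.66498052e+00] F [-0.4  1.1  0.2]
```

```bash
python3 -m jog '[0,0,-0.2,0,0,0,0,0,0,-0.2,0,0,0,0,0,0,0,0,0,0,0,0,0,0,0,0,0,0]'; python3 -c "
from pose import *
print(o['moment'].round(2))"; python3 -m jog '[0.6,0,0,0,0,0,0,0.6,0,0,0,0,0,0,0,0,0,0,0,0,0,0,0,0,0,0,0,0]'; python3 -c "
from pose import *
print(o['moment'].round(2))"
```

```text
t: 13.12
position: [0.513, 0.0421, 0.105]
tool_rot: [3.142, 0.0, 1.665]
ft_force: [0.4, -1.2, -1.3]
grip_width: 0.195
grasp_force: 30.0
t 13.1167 grasp fix mm [   0.  -117.9   60. ] tool x yaw err deg 0.05 rot [3.14158541e+00 8.95198871e-05 1.66506438e+00] F [ 0.4 -1.2 -1.3]
[-0.12 -0.06  0.06]
t: 13.45
position: [0.5118, 0.0546, 0.1049]
tool_rot: [-3.141, -0.0, 1.666]
ft_force: [-0.4, 0.4, -2.0]
grip_width: 0.192
grasp_force: 30.0
t 13.45 grasp fix mm [-1.000e-01 -1.053e+02  5.990e+01] tool x yaw err deg 0.1 rot [-3.14139658e+00 -4.00644418e-05  1.66593422e+00] F [-0.4  0.4 -2. ]
[-0.12 -0.02  0.08]
```

```bash
python3 -m jog '[0.6,0,0,0,0,0,0,0.6,0,0,0,0,0,0,0.6,0,0,0,0,0,0,0,0,0,0,0,0,0]'; python3 pose.py; python3 -m jog '[0.6,0,0,0,0,0,0,0.6,0,0,0,0,0,0,0,0,0,0,0,0,0]'; python3 pose.py
```

```text
t: 13.78
position: [0.51, 0.0732, 0.105]
tool_rot: [3.142, -0.0, 1.666]
ft_force: [-0.3, 2.0, -0.5]
grip_width: 0.188
grasp_force: 30.0
t 13.7833 grasp fix mm [ -0.  -86.7  60. ] tool x yaw err deg 0.1 rot [ 3.14151472e+00 -2.74245380e-04  1.66597055e+00] F [-0.3  2.  -0.5]
t: 14.03
position: [0.5091, 0.0849, 0.1053]
tool_rot: [3.141, -0.0, 1.665]
ft_force: [0.4, 3.0, 1.6]
grip_width: 0.192
grasp_force: 30.0
t 14.0333 grasp fix mm [  0.2 -74.9  60.3] tool x yaw err deg 0.08 rot [ 3.14089942e+00 -2.32545078e-04  1.66549261e+00] F [0.4 3.  1.6]
```

```bash
python3 -m jog '[0.3,0,0,0,0,0,0,0.3,0,0,0,0,0,0,0,0,0,0,0,0,0]'; python3 pose.py; python3 -m jog '[0.15,0,0,0,0,0,0,0.15,0,0,0,0,0,0,0,0,0,0,0,0,0]'; python3 pose.py
```

```text
t: 14.28
position: [0.5088, 0.09, 0.1054]
tool_rot: [3.141, 0.001, 1.665]
ft_force: [0.6, -2.6, 4.3]
grip_width: 0.193
grasp_force: 30.0
t 14.2833 grasp fix mm [  0.3 -69.9  60.4] tool x yaw err deg 0.06 rot [3.14072189e+00 6.11491515e-04 1.66528648e+00] F [ 0.6 -2.6  4.3]
t: 14.53
position: [0.5087, 0.0914, 0.1054]
tool_rot: [3.141, 0.003, 1.666]
ft_force: [-1.6, -15.1, 6.3]
grip_width: 0.193
grasp_force: 30.0
t 14.5333 grasp fix mm [  0.4 -68.5  60.4] tool x yaw err deg 0.09 rot [3.1409437  0.00316401 1.66568373] F [ -1.6 -15.1   6.3]
```

Flange has met the lug (15 N). Releasing, lifting away and checking.

```bash
python3 -m jog '[0,0,0,0,0,0,5,0,0,0,0,0,0,5,0,0,0,0,0,0,5,0,0,0,0,0,0,5,0,0,0,0,0,0,5,0,0,0,0,0,0,5]'; python3 -m jog '[0,0,-2,0,0,0,5,0,0,-3,0,0,0,5,-2,0,-3,0,0,0,5,-4,0,-3,0,0,0,5,-4,0,-2,0,0,0,5,0,0,0,0,0,0,5]'; python3 - <<'E'
from pose import *
s=grab('scene','s_e.png');d=grab('side','d_e.png');w=grab('wrist','w_e.png')
a=s['bgr'][175:250,310:410];b=d['bgr'][190:265,235:335];x=w['bgr'][0:240,160:480]
r=lambda i:cv2.resize(i,(400,300),interpolation=2)
cv2.imwrite('pics/fin.png',np.vstack([np.hstack([r(a),r(b)]),np.hstack([r(x),r(s['bgr'])])]))
fz=lambda y,z:O+ey*y+[0,0,z]
print('wrist lug face top edge',proj(w,fz(-.04,.082)),'flange front top at home',proj(w,fz(-.04,.073)),'4mm off',proj(w,fz(-.044,.073)),'nose',proj(w,fz(.07,.06)))
E
```

```text
t: 15.03
position: [0.5082, 0.0931, 0.1049]
tool_rot: [-3.141, -0.0, 1.665]
ft_force: [-0.3, -0.2, 0.6]
grip_width: 0.567
grasp_force: 0.0
t: 15.53
position: [0.5184, -0.0019, 0.2324]
tool_rot: [3.135, 0.003, 1.661]
ft_force: [0.1, 1.0, 0.1]
grip_width: 0.567
grasp_force: 0.0
t 15.5333 grasp fix mm [   1.6 -162.4  187.4] tool x yaw err deg -0.17 rot [3.13480976 0.00339359 1.66122511] F [0.1 1.  0.1]
wrist lug face top edge [323.49119727  40.74890324] flange front top at home [323.50289118  43.95717138] 4mm off [323.51566893  51.67113155] nose [ 323.15008353 -173.60473272]
```

View pics/fin.png

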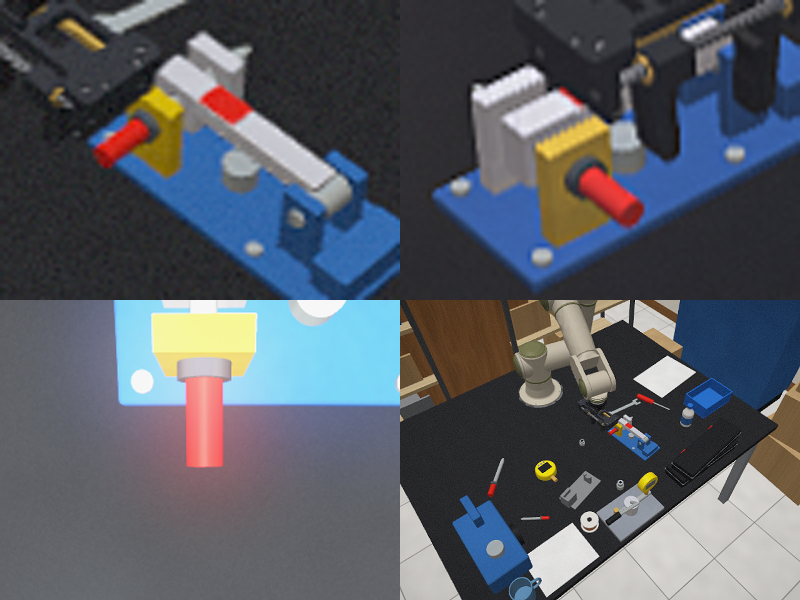

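The flange sits flush on the yellow lug (wrist row about 46, with 44 being home). The nose is out beyond the far lug, and the arm is down. Nothing else on the bench has moved.

```bash
python3 -m jog '[0,0,0,0,0,0,5,0,0,0,0,0,0,5,0,0,0,0,0,0,5]'; python3 -c "
from cell import workorder
print(workorder.sign_off())"
```

```text
t: 15.93
position: [0.5165, 0.0037, 0.2279]
tool_rot: [-3.14, -0.0, 1.666]
ft_force: [-0.7, 0.4, -0.2]
grip_width: 0.567
grasp_force: 0.0
the job is handed in; nothing more can be done
None
```

The loading arm is pressed down and the lock pin is threaded through both lugs and the eye, with its flange on the yellow lug and the gripper clear. I handed the job in at about 16 s; the sign-off gave no verdict.

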